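Sweep the frame offcuts into the scrap tray

ROBOT

A 7-joint arm with a two-finger parallel gripper is mounted at the origin on the work surface. World frame = base frame: x ahead of the robot, y to its left, z up, the work surface at z = 0. Lengths are in m, angles in rad, forces in N, time in s.
With the tool pointing down it reaches from about 0.375 to 0.925 m from the base axis. Payload 3.1 kg.
Tool frame: the origin (TCP) lies midway between the tips of the shut fingers; the grasp point (between the pads) lies 19 mm behind it; z points along the fingers, y is the line along which they close (so a half turn about z gives the same grasp; the last joint's range is limited). The gripper opens to 85 mm and grips with 20 to 120 N. Pads are 22 mm wide; open, the fingers measure 114 mm over their backs; the gripper's body (76 mm by 85 mm) begins 54 mm behind the grasp point. The pads swing forward as they close: fully open they stand 13 mm farther back than shut.
Start: joints at [1.198, 0.383, 0.044, 1.598, -0.018, 1.161, -0.05], TCP at [0.176, -0.626, 0.231] pointing down, gripper open.
Joint ranges: [-2.61, 2.61], [-0.41, 2.15], [-1.48, 1.57], [0, 2.5], [-1.57, 4.71], [0.05, 1.97], [-2.85, 2.85]. Speed limits (rad/s): [2.79, 2.79, 3.14, 3.14, 3.14, 3.14, 3.14].

INTERFACE

Orientations are given as a unit quaternion [x, y, z, w].
In Python, from workcell import manip, get_image, calibration gives the robot as it stands.
- The arm moves only by the shell command python3 -m crank 'ROWS' [FORCE]. ROWS is JSON, a list of rows, each a list of 5 numbers: the shift along the tool's x, y, z in m, then the turn about the tool's z in degrees, then the closure, from 0 (fully open) to 1 (shut). In form: [[dx, dy, dz, turn, hand], ...]. A call has 1 to 8 rows; each row shifts and turns the commanded pose from where the row before left it, along the tool's axes as they then stand; what a row does not reach is not made up. A row lasts 1/10 s, in which the tool goes at most 50 mm and 8.59 degrees, less where a joint would pass 70% of its speed; a pose out of reach is approached as far as the arm can. A call is refused whole if a number of a shift passes 0.05 or a number of a turn 8.59, either way. A call with a gripper value outside its range is refused whole. The fingers move at their own pace and stop on an object; FORCE is the grip in N (left out, the last holds). Time passes only in rows, so rows that do not move let the fingers close. It gives the time, the measured TCP pose, the force, the opening and the grip force at its end, in the units of the state.
- manip.observe(): the state, without advancing time (a new reading comes with each control period).
- get_image(name): name is "scene" or "side" or "wrist"; returns the picture (420x560x3 uint8, red, green, blue); there is no depth.
- calibration(name): a dict with "camera_matrix" (3x3 intrinsics, pixels), "view" (4x4, takes a point from world to camera coordinates); the wrist camera has in their place "mount" (4x4, takes a point from camera to tool coordinates, whose origin is the TCP and whose axes are the flange's). Camera axes: x right, y down, z forward; pixel columns grow to the right and rows downward; lengths in m; the calibration is good to about 2 mm. A picture is of the moment at which its call begins: read the wrist's pose just before it. calibration takes no time and is no camera call.
- manip.close_job(): hands the job in; it is judged then, once.
The state is a dict: "time_s": time; "qpos": joint angles; "qvel": joint speeds; "joint_efforts": joint torques, N m; "ee_pos": TCP position; "tool_rot": TCP orientation; "ft_force": force on the tool from outside, world axes, zero at the start; "torque": the same for the moment, N m; "opening": finger opening in m; "gripper_force": force on a finger pad.
Only numpy, scipy, OpenCV 4.12 (cv2) and the standard library are available. Lean on these libraries where they do the work, as an engineer would, in place of code of your own. Each camera call takes 0.05 s, during which the arm holds its last target. There are 200 camera calls.

TASK

Clear the restorer's bench: with the fingertips, push the three pale raw-wood offcuts along the table into the blue three-sided scrap tray, each well inside its open front. Sweep them only, never pick them up, and leave the gilded fragment lying among them and everything else on the bench where it is.

Things in the scene. Friction and masses are not known exactly. Their poses are not given: they have to be found in the camera images.
- offcut_block: Pale raw-wood offcut, plain block 46 (its x) x 30 (its y) x 20 mm high. Loose, 20 to 45 g, lies flat at any yaw and slides on the table. Origin: centre of its underside as laid (on the table, z = 0).
- offcut_moulding: Pale raw-wood offcut of stepped frame moulding, 44 (its x) x 36 (its y) mm, 22 mm high along its -y half, 11 mm along its +y half. Loose, 20 to 45 g, lies flat at any yaw and slides on the table. Origin: centre of its underside as laid (on the table, z = 0).
- offcut_square: Pale raw-wood offcut, square block 38 x 38 x 18 mm high. Loose, 20 to 45 g, lies flat at any yaw and slides on the table. Origin: centre of its underside as laid (on the table, z = 0).
- scrap_tray: Blue three-sided scrap tray, grey floor flush with the table (no lip: things slide straight in), fixed. Outside 130 (its x) x 216 (its y) mm; walls 8 mm thick, 26 mm high at its +x end and both sides; inside 122 x 200 mm. Its -x side, towards the robot, is open: mouth line at its x = -65 mm. Origin: centre of the footprint at table height. Turned up to 0.25 rad either way.
- gilt_fragment: Piece of gilded carved ornament, golden on a red-brown base, about 60 x 36 x 36 mm high, loose (150 g), lying in the same row as the offcuts. To be left where it lies. Origin: centre of its underside.
- amber_bottle: Brown glass bottle with black cap, 56 mm diameter, 105 mm high. Loose bystander, to be left alone, off to the side or beside the tray, at least 25 mm clear of the tray. Origin: centre of its underside.
- pigment_jar: Yellow pigment jar with a paper label, 70 mm diameter, 95 mm high. Loose bystander, to be left alone, off to the side or beside the tray, at least 25 mm clear of the tray. Origin: centre of its underside.
- red_pot: Small red pot with a white cap, 52 mm diameter, 60 mm high. Loose bystander, to be left alone, off to the side or beside the tray, at least 25 mm clear of the tray. Origin: centre of its underside.
- sanding_cork: Cork sanding block 95 x 55 x 32 mm high. Loose bystander, to be left alone, off to the side or beside the tray, at least 25 mm clear of the tray. Origin: centre of its underside.
- hammer: Hammer 240 mm long, lying on the right of the table. Loose bystander, to be left alone, off to the side or beside the tray, at least 25 mm clear of the tray. Origin: on the underside, at the middle of its length.
- white_cup: White ceramic cup, 72 mm diameter, 85 mm high, on the left of the table. Loose bystander, to be left alone, off to the side or beside the tray, at least 25 mm clear of the tray. Origin: centre of its underside.

How it is judged:
By the outcome, as a careful person would: the job done as asked, in the order asked, and still so for the second after the job is handed in, with the robot touching nothing.
It also fails if it takes over 72 s, if anything falls off the work surface, if the arm or the gripper's body presses on something with over 40 N, if the wrist force passes 120 N, or if a joint passes its speed limit or range.

## Working session

There is one attempt and no reset: what is moved stays moved. The work goes in short steps, Python scripts to look and compute and a shell command to move; the robot and the scene stay as the last step left them, time stands still between calls to the robot, and variables do not carry over. Pictures are saved under pics/ and viewed, at most 10 in all, crops included, and the job is handed in when it is done.

```bash
mkdir -p pics; python3 - <<'E'
from workcell import manip,get_image,calibration
import cv2,numpy as np
s=manip.observe();print(s['time_s'],s['ee_pos'],s['tool_rot'],s['opening'])
for n in("scene","side"):
    im=get_image(n);cv2.imwrite(f"pics/{n}0.png",im[:,:,::-1]);c=calibration(n);print(n,np.round(c['camera_matrix'],1).tolist(),np.round(c['view'],3).tolist())
print(np.round(calibration("wrist")["mount"],3).tolist())
E
```

```text
0.0 [ 0.17611753 -0.62469359  0.22987605] [ 9.90567546e-01  1.37018960e-01 -2.49813613e-04 -1.29609329e-03] 0.0856785670376776
scene [[408.5, 0.0, 266.3], [0.0, 408.5, 207.9], [0.0, 0.0, 1.0]] [[-0.283, 0.959, -0.001, 0.188], [0.611, 0.18, -0.771, -0.313], [-0.74, -0.219, -0.637, 1.469], [0.0, 0.0, 0.0, 1.0]]
side [[381.7, 0.0, 278.7], [0.0, 381.7, 206.8], [0.0, 0.0, 1.0]] [[0.997, -0.074, -0.02, -0.577], [-0.066, -0.701, -0.71, 0.057], [0.038, 0.709, -0.704, 1.0], [0.0, 0.0, 0.0, 1.0]]
[[0.0, -0.951, -0.309, 0.08], [1.0, 0.0, 0.0, 0.001], [-0.0, -0.309, 0.951, -0.142], [0.0, 0.0, 0.0, 1.0]]
```

View pics/scene0.png

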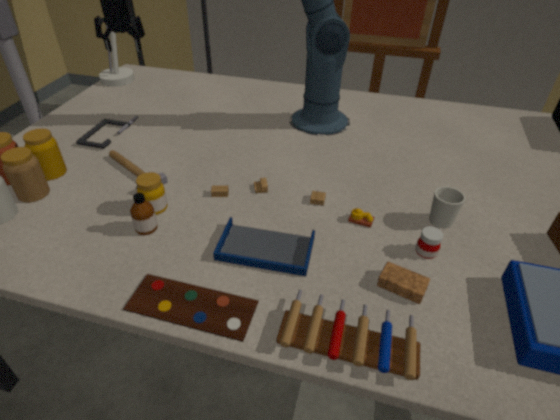

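View pics/side0.png

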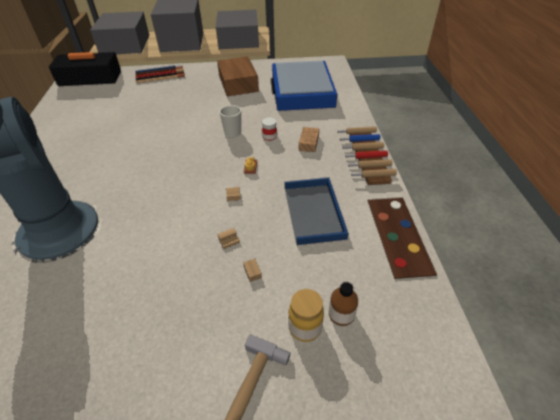

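The scene view shows offcuts near (220,190), (261,186) and (318,198), the gilt at (362,217) and the tray around (265,247). The side view has the offcuts at (253,269), (229,237) and (233,193), the gilt at (251,165) and the tray around (315,210). Next I'll measure these by colour masks.

```bash
cat > h.py <<'E'
from workcell import manip,get_image,calibration
import cv2,numpy as np
def ray(n,uv,z,view=None):
    c=calibration(n);K=c['camera_matrix'];V=np.array(c['view']) if view is None else view
    R,t=V[:3,:3],V[:3,3];o=-R.T@t
    uv=np.atleast_2d(np.float64(uv));d=(np.c_[uv,np.ones(len(uv))]@np.linalg.inv(K).T)@R
    return o+d*((z-o[2])/d[:,2])[:,None]
def blobs(m,amin):
    n,l,s,c=cv2.connectedComponentsWithStats(m.astype('uint8'))
    return [(s[i,4],c[i],l==i) for i in range(1,n) if s[i,4]>amin]
E
python3 - <<'E'
from h import *
for n,box in(("side",(205,140,350,300)),("scene",(190,165,390,285))):
    im=cv2.imread(f"pics/{n}0.png");hsv=cv2.cvtColor(im,cv2.COLOR_BGR2HSV)
    x0,y0,x1,y1=box
    w=np.zeros(im.shape[:2],bool);w[y0:y1,x0:x1]=1
    m=(hsv[:,:,1]>85)&(hsv[:,:,0]<28)&w
    for a,c,k in blobs(m,25):
        ys,xs=np.nonzero(k);r=cv2.minAreaRect(np.c_[xs,ys].astype('float32'))
        print(n,a,c.round(1),np.median(hsv[k],axis=0),'world z=.01',ray(n,c,.01)[0].round(3))
    m=(hsv[:,:,0]>100)&(hsv[:,:,0]<130)&(hsv[:,:,1]>150)&w
    b=max(blobs(m,100),key=lambda q:q[0]);ys,xs=np.nonzero(b[2])
    hull=cv2.convexHull(np.c_[xs,ys].astype('int32'))
    ap=cv2.approxPolyDP(hull,5,True)[:,0]
    print('tray',[(p.tolist(),ray(n,p,.026)[0,:2].round(3).tolist(),ray(n,p,0)[0,:2].round(3).tolist()) for p in ap])
    s=4;cv2.imwrite(f"pics/{n}c.png",cv2.resize(im[y0:y1,x0:x1],None,fx=s,fy=s,interpolation=cv2.INTER_CUBIC)[:600,:800])
E
```

```text
side 191 [307.4 145. ] [ 14. 119. 111.] world z=.01 [0.693 0.289 0.01 ]
side 188 [250.1 165.4] [ 18.  161.  140.5] world z=.01 [0.507 0.203 0.01 ]
side 149 [232.9 193.6] [ 16. 109. 153.] world z=.01 [0.456 0.081 0.01 ]
side 254 [228.4 238. ] [ 16.  109.  120.5] world z=.01 [ 0.447 -0.082  0.01 ]
side 245 [252.2 269.7] [ 16. 109. 153.] world z=.01 [ 0.504 -0.183  0.01 ]
side 253 [306.1 294.9] [ 18. 140. 167.] world z=.01 [ 0.619 -0.261  0.01 ]
side 140 [338.9 295.2] [ 13.  166.   95.5] world z=.01 [ 0.69  -0.268  0.01 ]
tray [([346, 236], [0.735, -0.115], [0.742, -0.093]), ([298, 242], [0.616, -0.124], [0.619, -0.102]), ([286, 184], [0.606, 0.089], [0.609, 0.119]), ([327, 179], [0.723, 0.099], [0.73, 0.129])]
scene 163 [260.7 185.6] [ 17. 126.  97.] world z=.01 [ 0.447 -0.08   0.01 ]
scene 181 [219.2 191. ] [ 17. 126. 104.] world z=.01 [ 0.503 -0.183  0.01 ]
scene 174 [317.4 197.6] [ 17. 125. 116.] world z=.01 [0.456 0.083 0.01 ]
scene 346 [360.7 217.3] [ 20.  198.  106.5] world z=.01 [0.505 0.205 0.01 ]
scene 199 [384.6 275.4] [ 15. 139. 106.] world z=.01 [0.686 0.277 0.01 ]
tray [([312, 235], [0.622, 0.101], [0.594, 0.097]), ([303, 274], [0.747, 0.107], [0.724, 0.103]), ([215, 258], [0.757, -0.092], [0.734, -0.103]), ([230, 219], [0.622, -0.106], [0.595, -0.118])]
```

View pics/sidec.png

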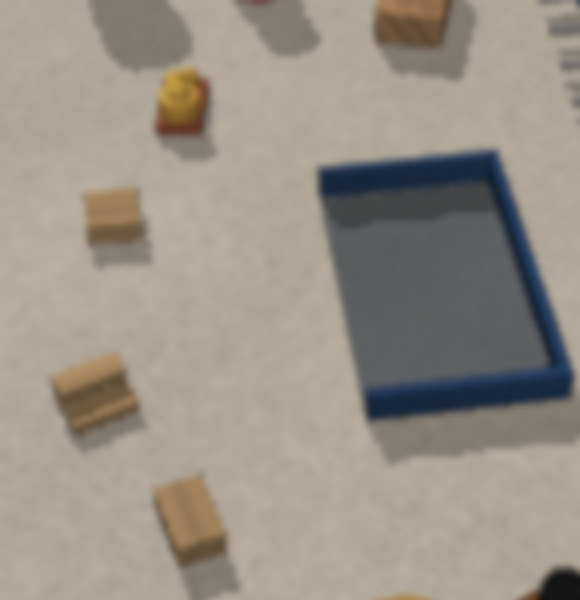

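The crop shows the square at about (113,215), the moulding at (95,392) with its low step towards -y, and the block at (190,518). The tray mouth runs from about (322,190) to (367,415). Both views agree to about 2 mm: moulding (.447,-.082), square (.456,.082), block (.504,-.183), and tray centre about (.67,0) with yaw about 0.05. Now I'll move behind the moulding.

```bash
python3 -m crank '[[0.022,-0.028,0,0,0.8],[0.022,-0.028,0,0,0.8],[0.022,-0.028,0,0,0.8],[0.022,-0.028,0,0,0.8],[0.022,-0.028,0,0,0.8],[0.022,-0.028,0,0,0.8],[0.022,-0.028,0,0,0.8],[0.022,-0.028,0,0,0.8]]'; python3 -m crank '[[0.022,-0.028,0,0,0.8],[0.022,-0.028,0,0,0.8],[0.022,-0.028,0,0,0.8],[0.022,-0.028,0,0,0.8],[0.022,-0.028,0,0,0.8],[0.022,-0.028,0,0,0.8],[0.022,-0.028,0,0,0.8],[0.005,0,0,0,0.8]]'
```

```text
time_s: 0.9
ee_pos: [0.2851, -0.3605, 0.2308]
tool_rot: [0.991, 0.137, -0.0, -0.0]
ft_force: [-0.3, 0.6, 1.1]
opening: 0.0168
gripper_force: 0.0
time_s: 1.7
ee_pos: [0.3859, -0.1257, 0.2312]
tool_rot: [0.99, 0.141, 0.0, -0.0]
ft_force: [0.7, 0.2, -0.5]
opening: 0.0172
gripper_force: 0.0
```

```bash
cat >> h.py <<'E'
from scipy.spatial.transform import Rotation as Ro
def wview():
    s=manip.observe();T=np.eye(4);T[:3,:3]=Ro.from_quat(s['tool_rot']).as_matrix();T[:3,3]=s['ee_pos']
    im=get_image("wrist");return im[:,:,::-1].copy(),np.linalg.inv(T@np.array(calibration("wrist")["mount"])),s
def wmeasure(name,z=.02):
    im,V,s=wview();cv2.imwrite(f"pics/{name}.png",im);hsv=cv2.cvtColor(im,cv2.COLOR_BGR2HSV)
    print('tcp',s['ee_pos'].round(4) if hasattr(s['ee_pos'],'round') else s['ee_pos'],s['time_s'])
    for a,c,k in blobs((hsv[:,:,1]>85)&(hsv[:,:,0]<28)&(hsv[:,:,2]>40),300):
        P=np.argwhere(k)[:,::-1];P=cv2.convexHull(P.astype('int32'))[:,0]
        r=cv2.minAreaRect(ray("wrist",P,z,V)[:,:2].astype('float32')*1000)
        print('off',a,c.round(),np.round(r[0]),np.round(r[1]),round(r[2]))
    for a,c,k in blobs((hsv[:,:,0]>100)&(hsv[:,:,0]<130)&(hsv[:,:,1]>150),800):
        ap=cv2.approxPolyDP(cv2.convexHull(np.argwhere(k)[:,::-1].astype('int32')),8,True)[:,0]
        print('blue',a,[(p.tolist(),(ray("wrist",p,.026,V)[0,:2]*1000).round().tolist()) for p in ap])
E
python3 -c "
from h import *
wmeasure('w1')"
```

```text
tcp [ 0.3859 -0.1257  0.2312] 1.7
off 318 [539.  20.] [ 580. -306.] [43. 11.] 57
off 2345 [80. 34.] [458.  76.] [37. 44.] 3
off 1902 [377.  68.] [ 505. -183.] [29. 48.] 16
off 1920 [254.  98.] [449. -84.] [44. 36.] 23
```

View pics/w1.png

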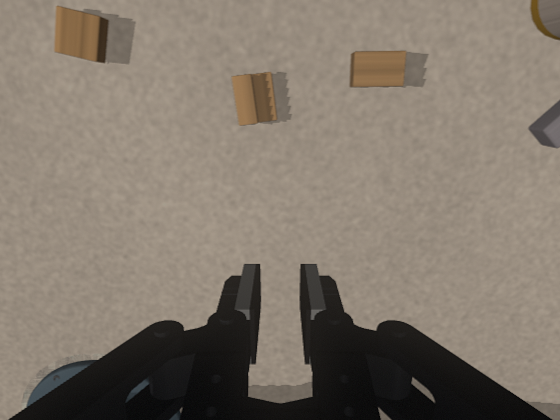

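The wrist view shows the moulding at (254,98), the block at (377,68) and the square at (80,34). Sizes match the ones given. Next: line up behind the moulding, go down and push.

```bash
python3 -m crank '[[0.0215,-0.024,0,0,0.8],[0,0,0.035,-3,0.8],[0,0,0.035,0,0.8],[0,0,0.035,0,0.8],[0,0,0.035,0,0.8],[0,0,0.035,0,0.8],[0,0,0.03,0,0.8],[0,0,0.018,0,0.8]]'; python3 -m crank '[[0,0,0,0,0.8],[0,0,0,0,0.8]]'
```

```text
time_s: 2.55
ee_pos: [0.3965, -0.1026, 0.0057]
tool_rot: [0.987, 0.162, -0.002, -0.001]
ft_force: [0.3, -0.2, 0.6]
opening: 0.0174
gripper_force: 0.0
time_s: 2.75
ee_pos: [0.3986, -0.1024, 0.0082]
tool_rot: [0.987, 0.162, -0.001, -0.0]
ft_force: [0.7, 1.1, -0.2]
opening: 0.017
gripper_force: 0.0
```

```bash
python3 -m crank '[[0,-0.003,0.003,0,0.8],[0.008,0,0,0,0.8],[0.008,0,0,0,0.8],[0.01,0,0,0,0.8],[0.01,0,0,0,0.8],[0.01,0,0,0,0.8],[0.01,0,0,0,0.8],[0.01,0,0,0,0.8]]'; python3 -m crank '[[0.012,0,0,0,0.8],[0.012,0,0,0,0.8],[0.012,0,0,0,0.8],[0.012,0,0,0,0.8],[0.012,0,0,0,0.8],[0.012,0,0,0,0.8],[0.012,0,0,0,0.8],[0.012,0,0,0,0.8]]';python3 -c "
from h import *
wmeasure('w2')"
```

```text
time_s: 3.55
ee_pos: [0.4615, -0.0771, 0.0052]
tool_rot: [0.987, 0.163, 0.0, -0.0]
ft_force: [-1.0, -0.4, 0.7]
opening: 0.017
gripper_force: 0.1
time_s: 4.35
ee_pos: [0.5524, -0.0463, 0.0053]
tool_rot: [0.987, 0.163, -0.0, -0.0]
ft_force: [-0.1, -0.5, -0.0]
opening: 0.0174
gripper_force: 0.1
tcp [ 0.5524 -0.0463  0.0053] 4.35
off 10884 [281. 213.] [586. -37.] [47. 34.] 19
off 347 [  2. 369.] [482.  52.] [33.  3.] 6
blue 5713 [([518, 171], [629.0, -105.0]), ([501, 107], [646.0, -89.0]), ([549, 0], [677.0, -88.0]), ([559, 0], [678.0, -91.0]), ([559, 118], [649.0, -109.0]), ([535, 166], [633.0, -110.0])]
```

View pics/w2.png

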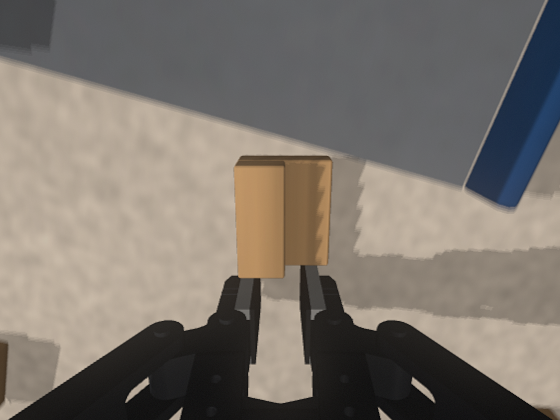

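The moulding is square against both fingertips, centred at (283,215). The mouth line runs from (0,58) to (345,155). Carry on into the tray.

```bash
python3 -m crank '[[0.013,0,0,0,0.8],[0.013,0,0,0,0.8],[0.013,0,0,0,0.8],[0.013,0,0,0,0.8],[0.013,0,0,0,0.8],[0.013,0,0,0,0.8],[0.013,0,0,0,0.8],[0.01,0,0,0,0.8]]'; python3 -m crank '[[0.005,0,0,0,0.8],[0,0,0,0,0.8],[-0.02,0,0,0,0.8],[-0.01,0,-0.03,0,0.8],[0,0,-0.04,0,0.8],[0,0,-0.04,0,0.8],[0,0,0,0,0.8]]';python3 -c "
from h import *
wmeasure('w3')"
```

```text
time_s: 5.2
ee_pos: [0.6486, -0.0134, 0.0054]
tool_rot: [0.987, 0.163, 0.0, -0.0]
ft_force: [0.3, 0.5, -0.1]
opening: 0.0173
gripper_force: 0.1
time_s: 5.9
ee_pos: [0.6282, -0.0222, 0.1223]
tool_rot: [0.987, 0.163, 0.006, 0.001]
ft_force: [0.8, 0.7, 0.2]
opening: 0.0172
gripper_force: 0.0
tcp [ 0.6282 -0.0222  0.1223] 5.9
off 3665 [277. 122.] [686.  -3.] [44. 35.] 19
off 1739 [ 88. 348.] [474.  87.] [31. 64.] 55
blue 1142 [([128, 0], [724.0, 101.0]), ([99, 146], [636.0, 101.0]), ([117, 2], [721.0, 107.0])]
```

View pics/w3.png

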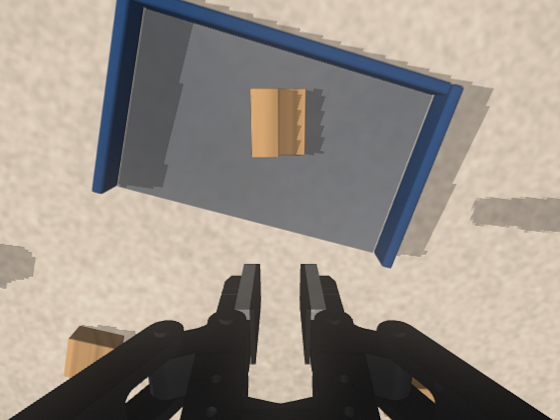

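The moulding lies well inside the tray at (277,122). Next, the square.

```bash
python3 -m crank '[[-0.022,-0.0214,0,0,0.8],[-0.022,-0.0214,0,0,0.8],[-0.022,-0.0214,0,0,0.8],[-0.022,-0.0214,0,0,0.8],[-0.022,-0.0214,0,0,0.8],[-0.022,-0.0214,0,0,0.8],[-0.022,-0.0214,0,0,0.8],[-0.022,-0.0214,0,0,0.8]]'; python3 -m crank '[[0,0,-0.03,8,0.8],[0,0,-0.03,8,0.8],[0,0,0,8,0.8],[0,0,0,0,0.8],[0,0,0,0,0.8]]';python3 -c "
from h import *
wmeasure('w4',.018)"
```

```text
time_s: 6.75
ee_pos: [0.3989, 0.0831, 0.1139]
tool_rot: [0.987, 0.163, -0.002, 0.0]
ft_force: [-0.1, 0.7, 0.3]
opening: 0.0172
gripper_force: 0.0
time_s: 7.25
ee_pos: [0.4003, 0.0827, 0.174]
tool_rot: [0.999, -0.045, -0.001, 0.0]
ft_force: [0.1, -0.3, -0.1]
opening: 0.0172
gripper_force: 0.0
tcp [0.4003 0.0827 0.174 ] 7.25
off 4062 [111.  66.] [508. 201.] [65. 35.] 82
off 2335 [274. 119.] [458.  82.] [38. 38.] 3
```

```bash
python3 -m crank '[[0,-0.0045,0.03,0,0.8],[0,0,0.03,0,0.8],[0,0,0.03,0,0.8],[0,0,0.03,0,0.8],[0,0,0.03,0,0.8],[0,0,0.019,0,0.8],[0,0,0,0,0.8],[0.01,0,0,0,0.8]]'; python3 -m crank '[[0.01,0,0,0,0.8],[0.01,0,0,0,0.8],[0.01,0,0,0,0.8],[0.01,0,0,0,0.8],[0.012,0,0,0,0.8],[0.012,0,0,0,0.8],[0.012,0,0,0,0.8],[0.012,0,0,0,0.8]]';python3 -m crank '[[0.012,0,0,0,0.8],[0.012,0,0,0,0.8],[0.012,0,0,0,0.8],[0.012,0,0,0,0.8]]'; python3 -c "
from h import *
wmeasure('w5',.018)"
```

```text
time_s: 8.1
ee_pos: [0.4097, 0.0867, 0.0053]
tool_rot: [0.999, -0.045, -0.002, 0.0]
ft_force: [-0.3, -0.9, 0.8]
opening: 0.0172
gripper_force: 0.0
time_s: 8.9
ee_pos: [0.5008, 0.0787, 0.0062]
tool_rot: [0.999, -0.046, -0.0, -0.0]
ft_force: [-0.5, -0.4, -0.1]
opening: 0.0168
gripper_force: 0.1
time_s: 9.3
ee_pos: [0.5485, 0.0744, 0.0062]
tool_rot: [0.999, -0.046, -0.0, -0.0]
ft_force: [0.0, 0.0, 0.3]
opening: 0.0172
gripper_force: 0.1
tcp [0.5485 0.0744 0.0062] 9.3
off 10094 [287. 220.] [581.  68.] [37. 41.] 85
off 4565 [ 34. 372.] [516. 181.] [35. 49.] 72
blue 996 [([173, 55], [641.0, 98.0]), ([156, 55], [642.0, 103.0]), ([143, 0], [657.0, 104.0]), ([164, 0], [656.0, 98.0])]
```

```bash
python3 -m crank '[[0.013,0,0,0,0.8],[0.013,0,0,0,0.8],[0.013,0,0,0,0.8],[0.013,0,0,0,0.8],[0.013,0,0,0,0.8],[0.013,0,0,0,0.8],[0.013,0,0,0,0.8],[0.01,0,0,0,0.8]]'; python3 -m crank '[[0.003,0,0,0,0.8],[0,0,0,0,0.8],[-0.02,0,0,0,0.8],[-0.01,0,-0.03,0,0.8],[0,0,-0.04,0,0.8],[0,0,-0.04,-7,1],[0,0,-0.03,-8,1],[0,0,0,-6,1]]';python3 -c "
from h import *
wmeasure('w6')"
```

```text
time_s: 10.15
ee_pos: [0.6489, 0.0651, 0.0062]
tool_rot: [0.999, -0.046, -0.0, 0.0]
ft_force: [1.4, 0.9, -0.2]
opening: 0.0175
gripper_force: 0.1
time_s: 10.95
ee_pos: [0.6245, 0.069, 0.1524]
tool_rot: [0.99, 0.14, 0.005, 0.0]
ft_force: [0.5, 0.4, -0.0]
opening: -0.0002
gripper_force: 0.0
tcp [0.6245 0.069  0.1524] 10.95
off 2957 [21. 33.] [687. 266.] [50. 33.] 3
off 2695 [312. 129.] [683.  60.] [38. 37.] 85
off 2847 [388. 147.] [686.   1.] [45. 36.] 19
off 3289 [ 92. 281.] [512. 199.] [62. 49.] 83
off 1607 [505. 379.] [ 521. -177.] [67. 34.] 74
```

View pics/w6.png

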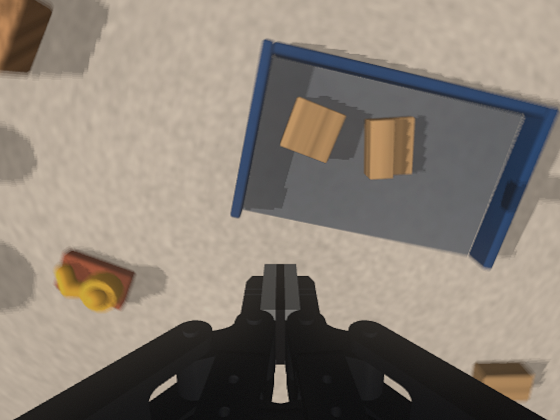

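The square (312,129) and the moulding (388,147) are both well inside. The gilt at (95,285) hasn't moved. Next is the block: go outside it and push it sideways along its own long axis with the shut fingers.

```bash
python3 -m crank '[[-0.023,0.0327,0,0,1],[-0.023,0.0327,0,0,1],[-0.023,0.0327,0,0,1],[-0.023,0.0327,0,0,1],[-0.023,0.0327,0,0,1],[-0.023,0.0327,0,0,1],[-0.023,0.0327,0,0,1],[-0.023,0.0327,0,0,1]]';python3 -m crank '[[-0.02,0,-0.02,0,1],[-0.02,0,0,0,1],[0,0,0,0,1]]'; python3 -c "
from h import *
wmeasure('w7')"
```

```text
time_s: 11.8
ee_pos: [0.513, -0.2348, 0.1453]
tool_rot: [0.991, 0.136, -0.001, -0.001]
ft_force: [0.1, -1.2, -0.1]
opening: -0.0
gripper_force: 0.0
time_s: 12.1
ee_pos: [0.4729, -0.2464, 0.1653]
tool_rot: [0.991, 0.134, -0.002, -0.0]
ft_force: [0.1, -0.7, -0.4]
opening: -0.0001
gripper_force: 0.0
tcp [ 0.4729 -0.2464  0.1653] 12.1
off 12161 [479.  42.] [ 615. -356.] [ 62. 106.] 15
off 2426 [212. 131.] [ 507. -185.] [30. 47.] 17
off 4140 [513. 236.] [ 485. -455.] [149.  25.] 62
```

View pics/w7.png

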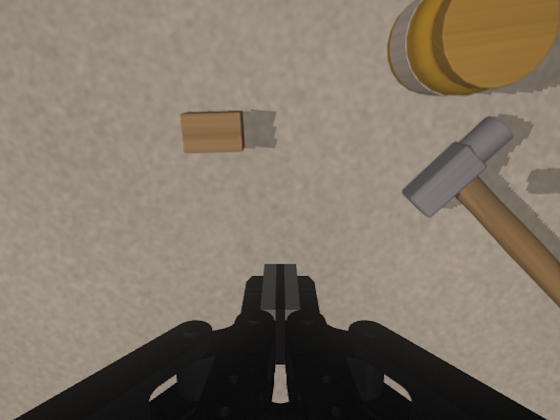

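The block is at (212,131). The hammer head (430,180) and jar (390+, 60) are clear of the descent spot near (283,140).

```bash
python3 -m crank '[[0.0245,0.0015,0,-1,1],[0.0245,0.0015,0,0,1],[0,0,0.03,0,1],[0,0,0.03,0,1],[0,0,0.03,0,1],[0,0,0.03,0,1],[0,0,0.03,0,1],[0,0,0.006,0,1]]';python3 -m crank '[[0,0,0,0,1],[0,0,0,0,1]]'
```

```text
time_s: 12.95
ee_pos: [0.5217, -0.2308, 0.0058]
tool_rot: [0.989, 0.146, -0.003, -0.003]
ft_force: [-1.3, 0.5, -1.0]
opening: -0.0002
gripper_force: 0.0
time_s: 13.15
ee_pos: [0.5261, -0.2335, 0.0113]
tool_rot: [0.989, 0.146, 0.001, 0.0]
ft_force: [0.2, -0.2, 1.0]
opening: -0.0003
gripper_force: 0.0
```

```bash
python3 -m crank '[[-0.005,0,0.005,0,1],[0,-0.008,0,0,1],[0,-0.008,0,0,1],[0,-0.009,0,0,1],[0,-0.01,0,0,1],[0,-0.01,0,0,1],[0,-0.01,0,0,1],[0,-0.01,0,0,1]]';python3 -c "
from h import *
wmeasure('w8')"
```

```text
time_s: 13.95
ee_pos: [0.5008, -0.1722, 0.0053]
tool_rot: [0.989, 0.146, 0.0, -0.0]
ft_force: [0.0, -0.9, 0.4]
opening: 0.0001
gripper_force: 0.2
tcp [ 0.5008 -0.1722  0.0053] 13.95
off 9170 [187. 285.] [ 497. -138.] [37. 47.] 17
```

```bash
python3 -m crank '[[0,-0.01,0,0,1],[0,-0.01,0,0,1],[0,-0.01,0,0,1],[0,-0.01,0,0,1],[0,-0.01,0,0,1],[0,-0.01,0,0,1],[0,-0.004,0,0,1],[0,0.02,0,0,1]]';python3 -m crank '[[0,0.01,-0.03,0,0.8],[0,0,-0.04,0,0.8],[-0.03,0,-0.04,4,0.8],[-0.03,-0.01,0,4,0.8],[-0.02,-0.01,0,4,0.8],[0,0,0,0,0.8],[0,0,0,0,0.8]]';python3 -c "
from h import *
wmeasure('w9')"
```

```text
time_s: 14.8
ee_pos: [0.4873, -0.1266, 0.0051]
tool_rot: [0.989, 0.149, -0.001, -0.001]
ft_force: [0.5, -0.6, 0.2]
opening: 0.0
gripper_force: 0.0
time_s: 15.5
ee_pos: [0.4097, -0.1395, 0.1154]
tool_rot: [0.999, 0.042, 0.0, 0.0]
ft_force: [0.8, 0.7, 0.5]
opening: 0.0169
gripper_force: 0.0
tcp [ 0.4097 -0.1395  0.1154] 15.5
off 3752 [187. 109.] [473. -77.] [29. 48.] 17
```

```bash
python3 -m crank '[[0.009,-0.0285,0,0,0.8],[0.009,-0.0285,0,0,0.8],[0,0,0,0,0.8],[0,0,0.03,0,0.8],[0,0,0.03,0,0.8],[0,0,0.03,0,0.8],[0,0,0.02,0,0.8],[0,0,0,0,0.8]]';python3 -m crank '[[0,0,0,0,0.8]]'
```

```text
time_s: 16.35
ee_pos: [0.4211, -0.0809, 0.0026]
tool_rot: [0.999, 0.042, -0.003, -0.001]
ft_force: [-0.0, 0.2, 0.8]
opening: 0.017
gripper_force: 0.0
time_s: 16.45
ee_pos: [0.4236, -0.0811, 0.0051]
tool_rot: [0.999, 0.041, -0.0, -0.0]
ft_force: [-0.0, 0.4, 0.5]
opening: 0.017
gripper_force: 0.0
```

```bash
python3 -m crank '[[0.01,0,0,0,0.8],[0.008,0,0,0,0.8],[0.008,0,0,0,0.8],[0.01,0,0,0,0.8],[0.01,0,0,0,0.8],[0.01,0,0,0,0.8],[0.012,0,0,0,0.8],[0.012,0,0,0,0.8]]';python3 -m crank '[[0.012,0,0,0,0.8],[0.012,0,0,0,0.8],[0.012,0,0,0,0.8],[0.012,0,0,0,0.8]]';python3 -c "
from h import *
wmeasure('w10')"
```

```text
time_s: 17.25
ee_pos: [0.5037, -0.0743, 0.0052]
tool_rot: [0.999, 0.041, 0.0, -0.0]
ft_force: [0.7, -0.4, 0.4]
opening: 0.0172
gripper_force: 0.1
time_s: 17.65
ee_pos: [0.5515, -0.0704, 0.0052]
tool_rot: [0.999, 0.041, -0.0, -0.0]
ft_force: [-1.4, 0.1, -0.5]
opening: 0.0169
gripper_force: 0.1
tcp [ 0.5515 -0.0704  0.0052] 17.65
off 10365 [279. 232.] [581. -69.] [34. 45.] 5
blue 1922 [([441, 0], [660.0, -109.0]), ([410, 91], [634.0, -105.0]), ([396, 1], [659.0, -96.0])]
```

```bash
python3 -m crank '[[0.012,-0.0005,0,0,0.8],[0.013,-0.0005,0,0,0.8],[0.013,-0.0005,0,0,0.8],[0.013,0,0,0,0.8],[0.013,0,0,0,0.8],[0.013,0,0,0,0.8],[0.013,0,0,0,0.8],[0.012,0,0,0,0.8]]'; python3 -m crank '[[0.004,0,0,0,0.8],[0,0,0,0,0.8],[-0.02,0,0,0,0.8],[-0.01,0,-0.03,0,0.8],[0,0,-0.04,0,0.8],[0,0,-0.04,0,0.8],[0,0,-0.03,0,0.8],[-0.03,0,0,0,0.8]]';python3 -m crank '[[-0.03,0,-0.02,0,0.8],[0,0,0,0,0.8]]';python3 -c "
from h import *
wmeasure('w11')
for n in('side','scene'): cv2.imwrite(f'pics/{n}1.png',get_image(n)[:,:,::-1])
im=cv2.imread('pics/side1.png');hsv=cv2.cvtColor(im,cv2.COLOR_BGR2HSV)
for a,c,k in blobs((hsv[:,:,1]>85)&(hsv[:,:,0]<28),100):
    if 200<c[0]<350 and 130<c[1]<300:print(a,c.round(1))"
```

```text
time_s: 18.5
ee_pos: [0.6527, -0.0605, 0.0051]
tool_rot: [0.999, 0.041, -0.0, -0.0]
ft_force: [-0.5, 0.4, -0.2]
opening: 0.017
gripper_force: 0.1
time_s: 19.3
ee_pos: [0.6029, -0.0642, 0.1519]
tool_rot: [0.999, 0.042, 0.008, 0.0]
ft_force: [0.8, 0.6, 0.6]
opening: 0.0172
gripper_force: 0.0
time_s: 19.5
ee_pos: [0.5632, -0.0686, 0.1667]
tool_rot: [0.999, 0.041, -0.001, 0.001]
ft_force: [0.5, 0.8, -0.2]
opening: 0.0172
gripper_force: 0.0
tcp [ 0.5632 -0.0686  0.1667] 19.5
off 2850 [118.  22.] [680.  55.] [43. 33.] 85
off 2910 [202.  26.] [683.  -5.] [40. 37.] 19
off 3080 [277.  28.] [684. -58.] [30. 46.] 5
blue 2715 [([67, 123], [607.0, 93.0]), ([57, 121], [607.0, 100.0]), ([38, 0], [687.0, 105.0]), ([65, 2], [688.0, 87.0]), ([78, 97], [626.0, 83.0])]
391 [308.5 139.2]
188 [250.1 165.4]
603 [317.7 209.3]
```

View pics/w11.png

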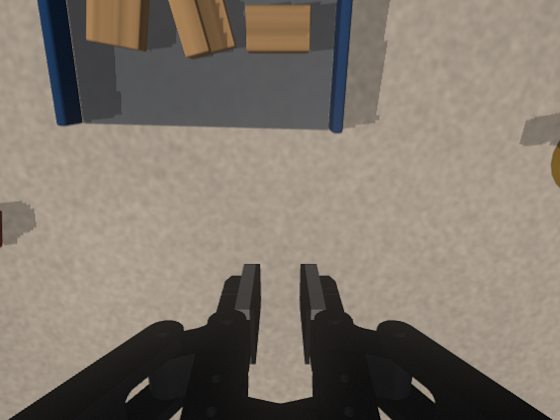

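View pics/scene1.png

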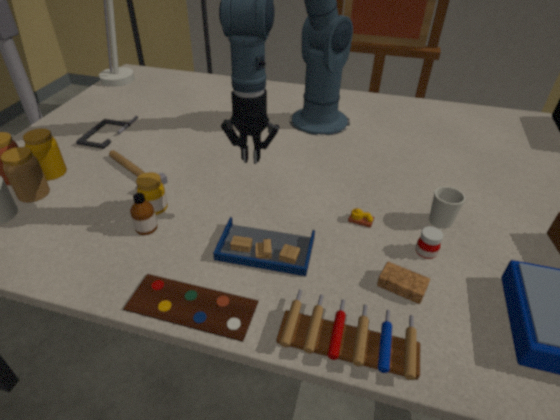

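The wrist view shows all three offcuts well past the mouth line, at about (118,22), (202,26) and (277,28). In the scene view they sit in the tray at (240,243), (264,248) and (290,254). The gilt, at (362,217), and the bystanders are unchanged, and the arm is clear.

```bash
python3 -c "
from workcell import manip
print(manip.close_job())"
```

```text
the job is handed in; nothing more can be done
None
```

All three offcuts were swept into the blue tray, each with its centre about 60–70 mm past the mouth line; the gilded fragment and everything else looked unmoved in the final pictures, and the job was handed in at about 20 s.

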